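# Set up the counter sign stand: post in, steadying leg out and cam-locked

## Robot

A 7-joint arm with a two-finger parallel gripper is mounted at the origin on the work surface. World frame = base frame: x ahead of the robot, y to its left, z up, the work surface at z = 0. Lengths are in m, angles in rad, forces in N, time in s.
With the tool pointing down it reaches from about 0.35 to 0.9 m from the base axis. Payload 8.1 kg.
Tool frame: the origin (TCP) lies on the centre line of the jaws, within the pads' length; the fingertips stand 14 mm ahead of it and the grasp point (between the pads) lies 5 mm behind it; z points along the fingers, y is the direction in which the jaws open and shut (so a half turn about z gives the same grasp; the last joint's range is limited). The gripper opens to 92 mm and grips with 3 to 60 N. Pads are 19 mm wide; open, the fingers measure 130 mm over their backs; the gripper's body (75 mm by 190 mm) begins 47 mm behind the grasp point.
Start: joints at [-1.414, 0.434, 0.025, 1.573, -0.012, 1.134, -0.075], TCP at [0.161, 0.604, 0.241] pointing down, gripper open.
Joint ranges: [-2.62, 2.62], [-0.44, 2.09], [-1.27, 1.32], [0.08, 2.57], [-1.32, 4.46], [0.12, 2], [-2.74, 2.74]. Speed limits (rad/s): [2.22, 2.22, 3.01, 3.01, 3.14, 3.14, 3.14].

## Interface

Orientations are given as a rotation vector (axis times angle).
In Python, from cell import arm, optics gives the robot as it stands.
- The arm moves only by the shell command python3 -m creep 'ROWS' [FORCE]. ROWS is JSON, a list of rows, each an object with "translation": the shift along the tool's x, y, z in m, a list of three; "rot": the turn, a rotation vector about the tool's x, y, z in degrees, a list of three; "jaw": the finger opening in m, from 0 to 0.0918. In form: [{"translation": [x, y, z], "rot": [wx, wy, wz], "jaw": jaw}, ...]. A call has 1 to 12 rows; each row shifts and turns the commanded pose from where the row before left it, along the tool's axes as they then stand; what a row does not reach is not made up. A row lasts 1/12 s, in which the tool goes at most 41.7 mm and 7.16 degrees, less where a joint would pass 70% of its speed; a pose out of reach is approached as far as the arm can. A call is refused whole if a number of a shift passes 0.0417 or a number of a turn 7.16, either way. A call with a gripper value outside its range is refused whole. The fingers move at their own pace and stop on an object; FORCE is the grip in N (left out, the last holds). Time passes only in rows, so rows that do not move let the fingers close. It gives the time, the measured TCP pose, the force and the opening at its end, in the units of the state.
- arm.observe(): the state, without advancing time (a new reading comes with each control period).
- optics.get_image(name): name is "scene" or "top" or "wrist"; returns the picture (480x640x3 uint8, red, green, blue); there is no depth.
- optics.camera_info(name): a dict with "fx", "fy", "cx", "cy" (pixels), "R" (3x3) and "t" (3): a world point X has camera coordinates R X + t. Camera axes: x right, y down, z forward; pixel columns grow to the right and rows downward; lengths in m; the calibration is good to about 2 mm. The wrist camera is an equidistant fisheye: a pixel r from the principal point sees the ray r / f radians off the axis. A picture is of the moment at which its call begins: read the wrist's pose just before it. camera_info takes no time and is no camera call; for the wrist camera it gives the pose at the moment of the call.
- arm.sign_off(): hands the job in, once; it reports no verdict.
Trained networks look in the newest picture that a camera, given by its name, has taken for a name from the list of things; names that differ only in an ending like _2 or _b are one class to them, and where a whole thing is asked for, a point or a joint stands for the part that bears it (a point fixed in the world has none). Each returns a list of dicts, best first, with "score" (0 to 1); they miss things now and then, are a little off and sometimes report something else, mostly with a low value. They report only what shows in the picture. A call takes as long as a camera call.
- optics.boxes_of(camera, thing): "location" ([column, row] in pixels, amid what is visible of it).
- optics.pinpoint(camera, thing): "location" ([column, row] in pixels: a listed point, or the origin of a listed thing).
The state is a dict: "clock": time; "joints": joint angles; "dq": joint speeds; "joint_efforts": joint torques, N m; "position": TCP position; "ee_rot": TCP orientation; "force": force on the tool from outside, world axes, zero at the start; "ft_torque": the same for the moment, N m; "width": opening from 0.0 (shut) to 1.0 (fully open).
Only numpy, scipy, OpenCV 4.12 (cv2) and the standard library are available. Lean on these libraries where they do the work, as an engineer would, in place of code of your own. Each camera call takes 0.05 s, during which the arm holds its last target.

## Task

Set up the sign stand on the stall counter: stand the loose steel sign post upright in the round bore of the stand's block, foot at the bottom, and let go of it. Then push the stand's sprung steadying leg out by its cross foot until its pointer lines up with the black length mark and, without letting it creep back, press its cam lever shut by squeezing lever and leg together between the fingers (the lever may be shut nowhere but at the mark). Finish while still holding leg and shut lever pinched at the mark; do not push aside the mark, the shaker or the sauce bottle.

Things in the scene. Friction and masses are not known exactly. Their poses are not given: they have to be found in the camera images.
- post_centre (a point): Centre (70 mm up) of the loose sign post: a plain steel round post, 28 mm diameter, 140 mm tall, about 0.3 kg, its topmost 16 mm a slotted card clip (20 mm wide), foot chamfered. It stands upright on the counter, in a row with a shaker and a sauce bottle, in any order.
- stand: The sign stand, fixed to the counter. Origin on the counter under the bore's axis. A grey block 90 x 90 mm, 45 mm high, holds the bore; from it an aluminium guide rail (34 mm wide, 16 mm high) runs along the stand's own +x up to x = 260 mm, carrying the leg. A 10 mm high ledge for the length mark runs along the rail's +y side, out to y = 47 mm.
- bore (a point): Centre of the bore's mouth, 45 mm above the counter, at the top of the block. Bore upright, 31 mm diameter, 38 mm deep with a closed bottom (7 mm above the counter), rim chamfered 3 mm.
- leg (a joint): Extension of the steadying leg in m: 0 drawn in (as it starts), up to 0.10, along the stand's +x. An inner spring of 3 to 3.5 N always draws it back in, with the lever open or shut, so it must be held.
- pointer (a point): Tip region of the leg's thin dark steel pointer, which juts to +y above the ledge at the leg's inner end, 18 mm above the counter. It moves with the leg.
- mark (a point): Middle of the black length mark, a 4 mm wide strip across the ledge, 13 mm above the counter. The leg is at the mark when pointer and mark have the same x in the stand's frame. The mark's place along the rail differs from time to time (40 to 80 mm of extension); it is not to be moved.
- leg_grip (a point): Grip point of the leg, in its middle plane (y = 0 of the stand), 42 mm above the counter, 80 mm farther out (+x) than the pointer. There the leg's block and the shut lever are together 28 mm wide across y (14 mm each side); the block spans heights 20 to 62 mm, the lever 26 to 58 mm.
- cross_foot (a point): Middle of the inner face (towards the block) of the leg's black rubber cross foot, 13 mm farther out than the grip point, 42 mm above the counter: an upright plate 110 mm wide across y, 12 mm thick, top 62 mm above the counter. Open fingers on both sides of the leg can push it outward.
- lever (a joint): Angle of the cam lever in rad: 0 shut (flat along the leg's +y flank), starts 0.20 to 0.30 open, up to 0.36. A flat dark steel bar 72 mm long, 6 mm thick, 32 mm high, turning about an upright pin near the leg's inner end; moderately stiff (about 1.5 N at its end), stays where it is left.
- lever_tip (a point): Free end of the lever, 72 mm from its pin; when open it stands up to 35 mm from the leg's middle plane to +y, and reaches to 5 mm short of the cross foot when shut.
- shaker_centre (a point): Middle height of a steel shaker, 52 mm diameter, 105 mm tall, which stays where it is.
- sauce_centre (a point): Middle height of a white sauce bottle, 54 mm diameter, 125 mm tall, which stays where it is.

How it is judged:
By the outcome, as a careful person would: the job done as asked, in the order asked, and still so for the second after the job is handed in, while the arm keeps its last pose, push and grip.
It also fails if it takes over 54 s, if anything falls off the work surface, if the arm or the gripper's body presses on something with over 40 N, if the wrist force passes 120 N, or if a joint passes its speed limit or range.

## Working session

There is one attempt and no reset: what is moved stays moved. The work goes in short steps, Python scripts to look and compute and a shell command to move; the robot and the scene stay as the last step left them, time stands still between calls to the robot, and variables do not carry over. Pictures are saved under pics/ and viewed, and the job is handed in when it is done.

```bash
ls; mkdir -p pics
python3 - <<'E'
from cell import arm, optics
import cv2
s=arm.observe();print(s)
for n in ["scene","top","wrist"]:
    im=optics.get_image(n);cv2.imwrite(f"pics/{n}0.png",im[:,:,::-1])
    i=optics.camera_info(n);print(n,i)
E
```

```text
pics
{'clock': 0.0, 'joints': array([-1.41358552,  0.43523904,  0.0249779 ,  1.57411672, -0.011612  ,
        1.13401837, -0.07507272]), 'dq': array([ 1.80573540e-03,  1.79398870e-03, -4.21597465e-04,  8.67311243e-05,
       -3.23605171e-04,  5.90502046e-04, -6.45467712e-04]), 'joint_efforts': array([ 1.36647395e-03, -6.67841792e+01,  9.85697508e-01, -3.14446235e+01,
       -6.04441040e-02,  4.28821868e-02,  1.77766851e-04]), 'position': array([0.16048438, 0.60351762, 0.23992746]), 'ee_rot': array([-4.07034818e-01, -3.11503797e+00,  2.56766450e-03]), 'force': array([-0.70716594,  0.57165201,  0.39273656]), 'ft_torque': array([ 0.00131427, -0.01924387, -0.00308611]), 'width': 0.9972408786518272}
scene {'fx': 487.11132758841626, 'fy': 487.11132758841626, 'cx': 318.226746467982, 'cy': 242.07827647504206, 'R': array([[-0.37042863,  0.92877893, -0.01234195],
       [ 0.58804314,  0.22420477, -0.77713415],
       [-0.71901871, -0.29513033, -0.62921394]]), 't': array([ 0.17773054, -0.26543463,  1.27273656])}
top {'fx': 516.5531763965155, 'fy': 516.5531763965155, 'cx': 320.38862132273704, 'cy': 242.923812164892, 'R': array([[-0.02619983, -0.99915752, -0.03158812],
       [-0.99767892,  0.02812167, -0.06201561],
       [ 0.06285167,  0.02989   , -0.99757519]]), 't': array([0.03241762, 0.54511492, 0.74967513])}
wrist {'fx': 371.64829954431775, 'fy': 371.64829954431775, 'cx': 316.0110342377866, 'cy': 245.05600951327898, 'R': array([[ 2.56917582e-01,  9.66433124e-01, -6.09788463e-04],
       [ 9.28333667e-01, -2.46613667e-01,  2.78169554e-01],
       [ 2.68681889e-01, -7.20327366e-02, -9.60531794e-01]]), 't': array([-0.62476784, -0.03481732,  0.39002319])}
```

View pics/scene0.png

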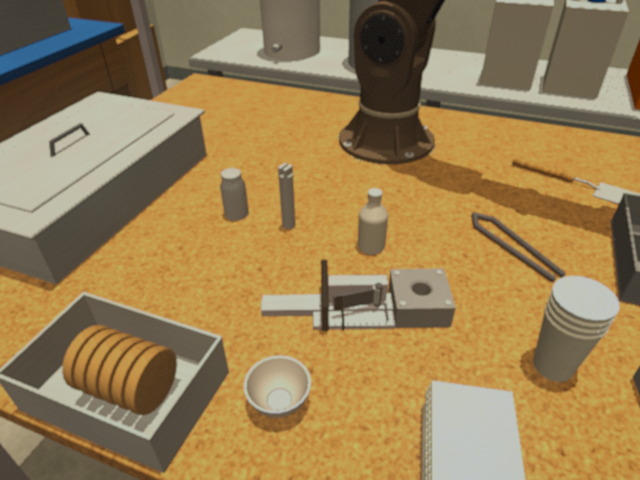

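View pics/top0.png

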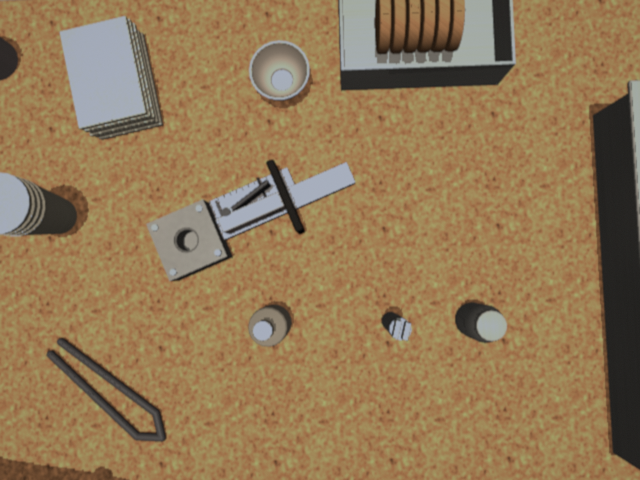

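View pics/wrist0.png

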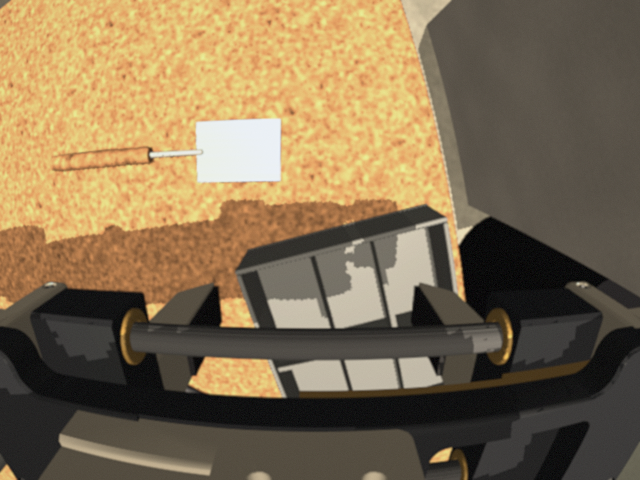

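Run:
```python
from cell import arm, optics
for c in ["scene","top","wrist"]:
  for t in ["post_centre","stand","bore","pointer","mark","leg_grip","cross_foot","lever_tip","shaker_centre","sauce_centre"]:
    r=optics.pinpoint(c,t)
    print(c,t,[(list(map(lambda v:round(float(v),1),q['location'])),round(float(q['score']),2)) for q in r[:2]])
print(arm.observe()['clock'])
```

```text
scene post_centre [([288.1, 199.9], 0.74)]
scene stand [([417.5, 306.0], 0.58)]
scene bore [([422.1, 287.6], 0.77)]
scene pointer [([387.9, 313.8], 0.77), ([374.2, 221.3], 0.23)]
scene mark [([339.6, 314.4], 0.41)]
scene leg_grip [([332.3, 288.3], 0.97)]
scene cross_foot [([327.3, 291.0], 0.59)]
scene lever_tip [([332.4, 304.1], 0.77), ([416.4, 306.1], 0.43)]
scene shaker_centre [([233.3, 193.4], 0.95)]
scene sauce_centre []
top post_centre [([394.1, 325.7], 0.65)]
top stand []
top bore [([185.7, 240.7], 0.76)]
top pointer [([218.7, 208.2], 0.58)]
top mark [([261.6, 190.2], 0.54)]
top leg_grip [([273.4, 200.6], 0.71), ([259.0, 186.2], 0.16)]
top cross_foot [([282.9, 199.0], 0.64)]
top lever_tip [([271.8, 184.7], 0.92)]
top shaker_centre [([479.7, 323.1], 0.57), ([269.7, 180.7], 0.53)]
top sauce_centre [([267.9, 327.1], 0.72)]
wrist post_centre [([3.3, 458.0], 0.44)]
wrist stand []
wrist bore []
wrist pointer []
wrist mark []
wrist leg_grip []
wrist cross_foot []
wrist lever_tip []
wrist shaker_centre []
wrist sauce_centre []
1.65
```

The scene picture shows the row shaker (233,195), post (288,198), sauce (372,228), with the bore at (422,288) and the cross foot at (325,293). The top picture has the bore at (187,240), the post's clip at (400,328) and the foot at (286,197). The networks' points agree with these. Next I triangulate.

```bash
cat > h.py <<'E'
import numpy as np
from cell import arm, optics
from scipy.optimize import least_squares
def proj(i,X):
    c=np.array(i['R'])@np.asarray(X)+i['t']; return np.array([i['fx']*c[0]/c[2]+i['cx'],i['fy']*c[1]/c[2]+i['cy']])
def projw(i,X):
    c=np.array(i['R'])@np.asarray(X)+i['t']; r=np.hypot(c[0],c[1]); th=np.arctan2(r,c[2]); return np.array([i['fx']*th*c[0]/r+i['cx'],i['fy']*th*c[1]/r+i['cy']])
def ray(i,uv,fish=False):
    d=np.array([(uv[0]-i['cx'])/i['fx'],(uv[1]-i['cy'])/i['fy']]);R=np.array(i['R'])
    if fish:
        th=np.linalg.norm(d); v=np.array([*(np.sin(th)*d/th),np.cos(th)])
    else: v=np.array([*d,1.])
    return -R.T@i['t'], R.T@(v/np.linalg.norm(v))
def tri(rays):
    A=0;b=0
    for o,d in rays:
        P=np.eye(3)-np.outer(d,d);A=A+P;b=b+P@o
    X=np.linalg.solve(A,b); return X,[round(1000*float(np.linalg.norm((np.eye(3)-np.outer(d,d))@(X-o))),1) for o,d in rays]
def onplane(i,uv,z,fish=False):
    o,d=ray(i,uv,fish); return o+d*(z-o[2])/d[2]
E
python3 - <<'E'
from h import *
s=optics.camera_info('scene');t=optics.camera_info('top')
np.set_printoptions(precision=4,suppress=True)
pts={'post':((288.1,199.9),(394.1,325.7)),'bore':((422.1,287.6),(185.7,240.7)),'pointer':((387.9,313.8),(218.7,208.2)),'mark':((339.6,314.4),(261.6,190.2)),'grip':((332.3,288.3),(273.4,200.6)),'foot':((327.3,291),(282.9,199)),'ltip':((332.4,304.1),(271.8,184.7)),'shaker':((233.3,193.4),(479.7,323.1)),'sauce':((372,228),(267.9,327.1))}
for k,(a,b) in pts.items(): print(k,*tri([ray(s,a),ray(t,b)]))
# joint fit: bx,by,yaw,m ; pointer x offset p
def res(q,full=False):
    bx,by,yaw,p,m,lt=q;R=np.array([[np.cos(yaw),-np.sin(yaw),0],[np.sin(yaw),np.cos(yaw),0],[0,0,1]])
    W=lambda x,y,z:R@np.array([x,y,z])+[bx,by,0]
    L={'bore':W(0,0,.045),'pointer':W(p,.035,.018),'mark':W(m,.038,.013),'grip':W(p+.08,0,.042),'foot':W(p+.093,0,.042)}
    r=[]
    for k,X in L.items(): r.append(np.r_[proj(s,X)-pts[k][0],proj(t,X)-pts[k][1]])
    return np.array(r) if full else np.ravel(r)
f=least_squares(res,[.55,.25,-1.2,.06,.12,0],loss='soft_l1');print(f.x);print(res(f.x,True))
E
```

```text
post [ 0.4262 -0.083   0.063 ] [0.8, 0.8]
bore [0.5531 0.2109 0.0435] [0.7, 0.7]
pointer [0.6026 0.1693 0.0155] [0.0, 0.0]
mark [0.6293 0.1007 0.0148] [3.7, 3.7]
grip [0.6082 0.0797 0.0464] [3.3, 3.3]
foot [0.6103 0.0692 0.0383] [0.7, 0.7]
ltip [0.6322 0.0857 0.0353] [0.3, 0.3]
shaker [ 0.4264 -0.2049  0.0497] [2.3, 2.3]
sauce [0.4274 0.0916 0.0427] [3.4, 3.4]
[ 0.552   0.2103 -1.1844  0.0592  0.131   0.    ]
[[ 0.3295 -1.2639  0.5921  0.4869]
 [-0.9355  0.646  -0.0246 -3.0076]
 [ 2.2755  4.2043  0.5792 -5.5047]
 [ 3.7894  0.5528  1.379   2.0878]
 [ 0.7502 -2.037   0.0942  0.0765]]
```

```bash
cat >> h.py <<'E'
from scipy.spatial.transform import Rotation as Ro
np.set_printoptions(precision=4,suppress=True)
def tool():
    s=arm.observe(); return np.array(s['position']),Ro.from_rotvec(s['ee_rot']).as_matrix(),s
def go(p,yaw=None):
    """shift in tool axes to world p; turn in deg about tool z so tool y axis points at world angle yaw"""
    P,R,s=tool(); d=R.T@(np.asarray(p)-P); out=[np.round(d,4)]
    if yaw is not None:
        c=np.arctan2(R[1,1],R[0,1]); a=np.degrees(-(yaw-c)); out.append(((a+90)%180)-90); out.append('other +-180')
    return out,'t',s['clock']
def im(n,f):
    import cv2; i=optics.camera_info(n); cv2.imwrite('pics/'+f,optics.get_image(n)[:,:,::-1]); return i
E
python3 - <<'E'
from h import *
P,R,s=tool();print(P);print(R)
i=optics.camera_info('wrist');C=-np.array(i['R']).T@i['t'];print('cam in tool',R.T@(C-P));print('cam axes in tool cols',R.T@np.array(i['R']).T)
print(go([.426,-.083,.25],-1.184+np.pi/2))
E
```

```text
[0.1606 0.604  0.2407]
[[-0.9664  0.257   0.    ]
 [ 0.257   0.9664  0.    ]
 [-0.      0.     -1.    ]]
cam in tool [ 0.075   0.0002 -0.1438]
cam axes in tool cols [[ 0.     -0.9606 -0.2781]
 [ 1.     -0.0001  0.0006]
 [-0.0006 -0.2781  0.9606]]
([array([-0.4331, -0.5958, -0.0093]), np.float64(52.94792288652198), 'other +-180'], 't', 1.65)
```

```bash
python3 -m creep '[{"translation":[0,0,0],"rot":[0,0,6.6],"jaw":0.0918},{"translation":[0,0,0],"rot":[0,0,6.6],"jaw":0.0918},{"translation":[0,0,0],"rot":[0,0,6.6],"jaw":0.0918},{"translation":[0,0,0],"rot":[0,0,6.6],"jaw":0.0918},{"translation":[0,0,0],"rot":[0,0,6.6],"jaw":0.0918},{"translation":[0,0,0],"rot":[0,0,6.6],"jaw":0.0918},{"translation":[0,0,0],"rot":[0,0,6.6],"jaw":0.0918},{"translation":[0,0,0],"rot":[0,0,6.7],"jaw":0.0918}]'; python3 -c "
from h import *
print(go([.56,.19,.25],.387)); print(go([.426,-.083,.25]))"
```

```text
clock: 2.32
position: [0.1605, 0.6041, 0.2408]
ee_rot: [-1.759, -2.603, -0.0]
force: [-0.5, -0.0, 0.1]
width: 0.996
([array([-0.5331,  0.2163, -0.0093]), np.float64(-0.2847386255112667), 'other +-180'], 't', 2.3167)
([array([-0.7365, -0.0098, -0.0093])], 't', 2.3167)
```

```bash
python3 -m creep '[{"translation":[-0.039,0.0125,0],"rot":[0,0,0],"jaw":0.0918},{"translation":[-0.039,0.0125,0],"rot":[0,0,0],"jaw":0.0918},{"translation":[-0.039,0.0125,0],"rot":[0,0,0],"jaw":0.0918},{"translation":[-0.039,0.0125,0],"rot":[0,0,0],"jaw":0.0918},{"translation":[-0.039,0.0125,0],"rot":[0,0,0],"jaw":0.0918},{"translation":[-0.039,0.0125,0],"rot":[0,0,0],"jaw":0.0918},{"translation":[-0.039,0.0125,0],"rot":[0,0,0],"jaw":0.0918},{"translation":[-0.039,0.0125,0],"rot":[0,0,0],"jaw":0.0918},{"translation":[-0.039,0.0125,0],"rot":[0,0,0],"jaw":0.0918},{"translation":[-0.039,0.0125,0],"rot":[0,0,0],"jaw":0.0918},{"translation":[-0.039,0.0125,0],"rot":[0,0,0],"jaw":0.0918},{"translation":[-0.039,0.0125,0],"rot":[0,0,0],"jaw":0.0918}]'; python3 -c "
from h import *
print(go([.618,.048,.25],.387)); print(go([.426,-.083,.25]))"
```

```text
clock: 3.32
position: [0.4773, 0.2258, 0.2411]
ee_rot: [1.752, 2.608, 0.001]
force: [1.8, 1.1, 0.5]
width: 0.999
([array([-0.2178,  0.0629, -0.009 ]), np.float64(0.05533010810546557), 'other +-180'], 't', 3.3167)
([array([-0.2665, -0.1643, -0.0092])], 't', 3.3167)
```

```bash
python3 -m creep '[{"translation":[-0.04,0.0125,0],"rot":[0,0,0],"jaw":0.0918},{"translation":[-0.04,0.0125,0],"rot":[0,0,0],"jaw":0.0918},{"translation":[-0.04,0.0125,0],"rot":[0,0,0],"jaw":0.0918},{"translation":[-0.04,0.0125,0],"rot":[0,0,0],"jaw":0.0918},{"translation":[-0.04,0.0125,0],"rot":[0,0,0],"jaw":0.0918},{"translation":[0,0,0],"rot":[0,0,0],"jaw":0.0918}]'
python3 - <<'E'
from h import *
print(go([.618,.048,.25],.387)); print(go([.426,-.083,.25]))
i=im('wrist','w1.png')
for t in ["bore","pointer","mark","leg_grip","cross_foot","lever_tip"]:
    r=optics.pinpoint('wrist',t)
    print(t,[(np.round(q['location'],1),round(float(q['score']),2),onplane(i,q['location'],{'bore':.045,'pointer':.018,'mark':.013}.get(t,.042),True)) for q in r[:2]])
E
```

```text
clock: 3.82
position: [0.613, 0.0572, 0.2412]
ee_rot: [1.762, 2.594, -0.004]
force: [-0.5, -0.7, 0.2]
width: 0.998
([array([-0.0104,  0.0012, -0.0088]), np.float64(-0.5357088044370641), 'other +-180'], 't', 3.8167)
([array([-0.0614, -0.2256, -0.0088])], 't', 3.8167)
bore [(array([317.1,  48.2]), 0.66, array([0.5554, 0.2065, 0.045 ]))]
pointer [(array([353.7, 108.6]), 0.91, array([0.6085, 0.1693, 0.018 ]))]
mark [(array([349.9, 179.1]), 0.53, array([0.6322, 0.1028, 0.013 ]))]
leg_grip [(array([315.9, 193.5]), 0.62, array([0.6043, 0.0804, 0.042 ]))]
cross_foot [(array([318.7, 199.4]), 0.8, array([0.6087, 0.0762, 0.042 ]))]
lever_tip [(array([353. , 200.7]), 0.91, array([0.639, 0.087, 0.042])), (array([318.8,  52.6]), 0.7, array([0.5582, 0.2038, 0.042 ]))]
```

View pics/w1.png

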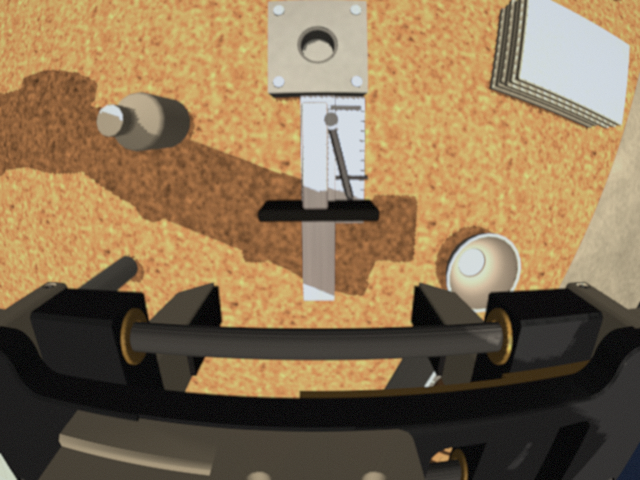

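Wrist picture: bore mouth at (317,45), pointer (350,108), mark (352,178), cross foot (318,208), lever tip (352,200) and the rail's end (319,300). These agree with the fixed cameras. On to the post.

```bash
python3 -m creep '[{"translation":[-0.02,-0.038,0],"rot":[0,0,0],"jaw":0.0918},{"translation":[-0.02,-0.038,0],"rot":[0,0,0],"jaw":0.0918},{"translation":[-0.02,-0.038,0],"rot":[0,0,0],"jaw":0.0918},{"translation":[-0.02,-0.038,0],"rot":[0,0,0],"jaw":0.0918},{"translation":[-0.02,-0.038,0],"rot":[0,0,0],"jaw":0.0918},{"translation":[-0.02,-0.036,0],"rot":[0,0,0],"jaw":0.0918},{"translation":[0,0,0],"rot":[0,0,0],"jaw":0.0918},{"translation":[0,0,0],"rot":[0,0,0],"jaw":0.0918}]'
python3 - <<'E'
from h import *
print(go([.426,-.083,.25],.387))
i=im('wrist','w2.png')
np.save('/tmp/w2.npy',i,allow_pickle=True)
for t in ["post_centre","shaker_centre","bore"]:
    r=optics.pinpoint('wrist',t)
    print(t,[(np.round(q['location'],1),round(float(q['score']),2),onplane(i,q['location'],{'bore':.045,'post_centre':.07}.get(t,.052),True)) for q in r[:2]])
for z in (0,.07,.14): print(projw(i,[.426,-.083,z]))
E
```

```text
clock: 4.83
position: [0.4481, -0.1256, 0.2413]
ee_rot: [1.755, 2.605, 0.003]
force: [0.1, 0.1, -0.2]
width: 1.003
([array([ 0.0478, -0.0045, -0.0087]), np.float64(-0.11521380452752794), 'other +-180'], 't', 4.8333)
post_centre [(array([312.2, 173.4]), 0.6, array([ 0.4278, -0.0828,  0.07  ]))]
shaker_centre [(array([262.6, 288. ]), 0.81, array([ 0.4245, -0.2048,  0.052 ])), (array([556.9, 106.4]), 0.37, array([0.6295, 0.0844, 0.052 ]))]
bore []
[311.0181 167.0733]
[310.145  172.8729]
[308.7838 181.9521]
```

View pics/w2.png

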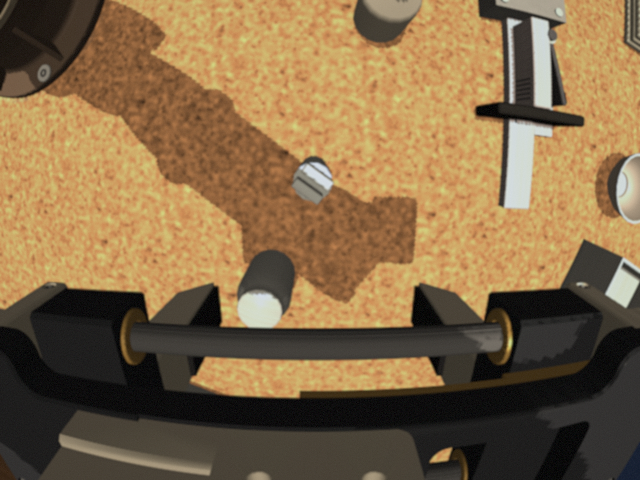

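The clip top shows at (313,181) against a prediction of (309,182), so the post is about 3 mm further along tool +y. The shaker is at (265,285), well clear of the fingers.

```bash
python3 -m creep '[{"translation":[0.024,-0.0011,0],"rot":[0,0,0],"jaw":0.0918},{"translation":[0.024,-0.0011,0],"rot":[0,0,0],"jaw":0.0918},{"translation":[0,0,0],"rot":[0,0,0],"jaw":0.0918},{"translation":[0,0,0.03],"rot":[0,0,0],"jaw":0.0918},{"translation":[0,0,0.035],"rot":[0,0,0],"jaw":0.0918},{"translation":[0,0,0.035],"rot":[0,0,0],"jaw":0.0918},{"translation":[0,0,0.025],"rot":[0,0,0],"jaw":0.0918},{"translation":[0,0,0.013],"rot":[0,0,0],"jaw":0.0918},{"translation":[0,0,0],"rot":[0,0,0],"jaw":0.0918},{"translation":[0,0,0],"rot":[0,0,0],"jaw":0.0918}]'
python3 - <<'E'
from h import *
print(go([.4282,-.0823,.1],.387))
i=im('wrist','w3.png')
for z in (0,.07,.124,.14): print(projw(i,[.4282,-.0823,z]))
E
```

```text
clock: 5.87
position: [0.4293, -0.0808, 0.1023]
ee_rot: [-1.75, -2.608, 0.002]
force: [0.6, 1.2, 0.5]
width: 1.003
([array([-0.0009, -0.0015,  0.0023]), np.float64(0.10771426046501631), 'other +-180'], 't', 5.8667)
[313.8651 252.0177]
[313.0309 292.0937]
[311.9022 347.5524]
[311.4217 371.6266]
```

View pics/w3.png

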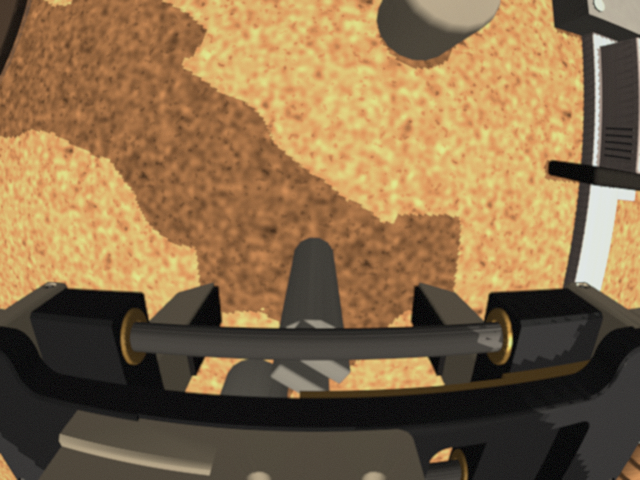

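The post stands between the open fingers, with its foot's front edge at (314,238). Closing.

```bash
python3 -m creep '[{"translation":[0,0,0],"rot":[0,0,0],"jaw":0.02},{"translation":[0,0,0],"rot":[0,0,0],"jaw":0.02},{"translation":[0,0,0],"rot":[0,0,0],"jaw":0.02},{"translation":[0,0,0],"rot":[0,0,0],"jaw":0.02},{"translation":[0,0,0],"rot":[0,0,0],"jaw":0.02},{"translation":[0,0,0],"rot":[0,0,0],"jaw":0.02}]' 30;  python3 - <<'E'
from h import *
P,R,s=tool(); print(s['width']*.0918,P)
E
```

```text
clock: 6.42
position: [0.4292, -0.0812, 0.103]
ee_rot: [1.752, 2.607, 0.001]
force: [0.4, 0.2, 0.3]
width: 0.616
0.05657769585798206 [ 0.4292 -0.0812  0.103 ]
```

```bash
python3 -m creep '[{"translation":[0,0,0],"rot":[0,0,0],"jaw":0.02},{"translation":[0,0,0],"rot":[0,0,0],"jaw":0.02},{"translation":[0,0,0],"rot":[0,0,0],"jaw":0.02},{"translation":[0,0,0],"rot":[0,0,0],"jaw":0.02},{"translation":[0,0,0],"rot":[0,0,0],"jaw":0.02},{"translation":[0,0,0],"rot":[0,0,0],"jaw":0.02},{"translation":[0,0,0],"rot":[0,0,0],"jaw":0.02},{"translation":[0,0,0],"rot":[0,0,0],"jaw":0.02}]' 30;  python3 - <<'E'
from h import *
P,R,s=tool(); print(s['width']*.0918,P,s['force'])
E
```

```text
clock: 7.08
position: [0.4291, -0.0812, 0.1027]
ee_rot: [-1.752, -2.608, 0.0]
force: [-0.1, -0.6, -0.4]
width: 0.299
0.02744969178093276 [ 0.4291 -0.0812  0.1027] [-0.1425 -0.5776 -0.3963]
```

Gripped: opening 27.4 mm, about the 28 mm post. Lifting and carrying it to just short of the bore to look.

```bash
python3 -m creep '[{"translation":[0,0,-0.04],"rot":[0,0,0],"jaw":0.02},{"translation":[0,0,-0.04],"rot":[0,0,0],"jaw":0.02},{"translation":[0,0,-0.04],"rot":[0,0,0],"jaw":0.02},{"translation":[0.025,0.032,0],"rot":[0,0,0],"jaw":0.02},{"translation":[0.025,0.032,0],"rot":[0,0,0],"jaw":0.02},{"translation":[0.025,0.032,0],"rot":[0,0,0],"jaw":0.02},{"translation":[0.025,0.032,0],"rot":[0,0,0],"jaw":0.02},{"translation":[0.025,0.032,0],"rot":[0,0,0],"jaw":0.02},{"translation":[0.025,0.032,0],"rot":[0,0,0],"jaw":0.02},{"translation":[0.025,0.033,0],"rot":[0,0,0],"jaw":0.02},{"translation":[0,0,0.02],"rot":[0,0,0],"jaw":0.02},{"translation":[0,0,0],"rot":[0,0,0],"jaw":0.02}]'
python3 - <<'E'
from h import *
print(go([.553,.2105,.2],.387))
i=im('wrist','w4.png')
print(tool()[0])
r=optics.pinpoint('wrist','bore'); print(r[:1], onplane(i,r[0]['location'],.045,True) if r else 0)
for X in ([.553,.2105,.045],): print(projw(i,X))
im('scene','s4.png');im('top','t4.png')
E
```

```text
clock: 8.08
position: [0.5699, 0.1688, 0.199]
ee_rot: [-1.744, -2.609, 0.006]
force: [-1.8, -1.1, -3.6]
width: 0.298
([array([ 0.045 ,  0.0003, -0.001 ]), np.float64(0.3120626515483309), 'other +-180'], 't', 8.0833)
[0.5697 0.1663 0.2003]
[{'location': [318.1, 180.4], 'score': 0.68}] [0.5545 0.2091 0.045 ]
[317.0984 178.0863]
```

View pics/w4.png

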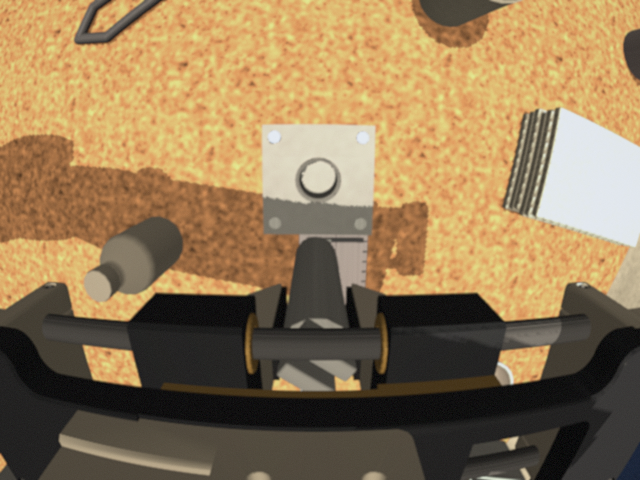

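View pics/s4.png

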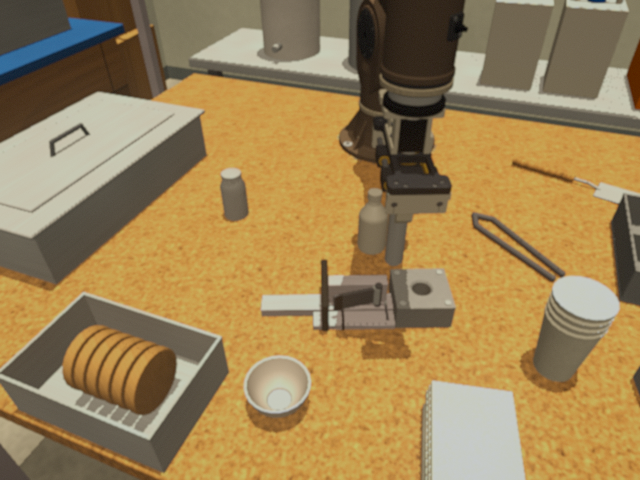

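View pics/t4.png

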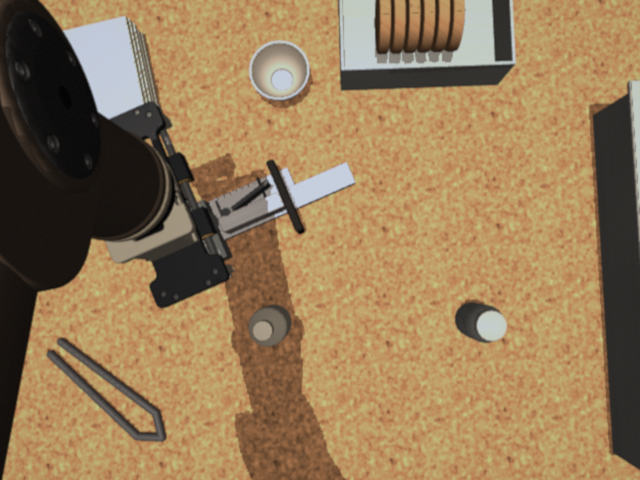

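Wrist: bore rim centred near (319,179), post foot's near edge near (317,238). Zooming to measure both.

Run:
```python
import cv2
a=cv2.imread('pics/w4.png')[110:300,240:400]
cv2.imwrite('pics/w4z.png',cv2.resize(a,None,fx=3.1,fy=3.1,interpolation=cv2.INTER_CUBIC))
from h import *
i=optics.camera_info('wrist'); P,R,s=tool()
# predicted outlines
import itertools
b=np.array([.553,.2105,.045])
im_=cv2.imread('pics/w4.png')
out=cv2.resize(im_[110:300,240:400],None,fx=4,fy=4,interpolation=cv2.INTER_CUBIC)
def draw(c,r,ax,col):
    for t in np.linspace(0,2*np.pi,72):
        X=c+r*(np.cos(t)*ax[0]+np.sin(t)*ax[1]); u=projw(i,X); 
        cv2.circle(out,(int((u[0]-240+.5)*4),int((u[1]-110+.5)*4)),1,col,-1)
E1=np.eye(3)
draw(b,.0185,E1,(0,0,255)); draw(b-[0,0,.003],.0155,E1,(0,255,0))
f=P+R@np.array([0,0,.1027]); draw(f,.014,R.T,(255,0,0)); draw(f,.014-.002,R.T,(255,255,0))
for x,y in itertools.product((-.045,.045),repeat=2):
    c,sn=np.cos(-1.184),np.sin(-1.184)
    u=projw(i,b+[c*x-sn*y,sn*x+c*y,0]); cv2.circle(out,(int((u[0]-239.5)*4),int((u[1]-109.5)*4)),3,(255,0,255),-1)
cv2.imwrite('pics/w4o.png',out[:600])
cv2.imwrite('pics/w4o.png',cv2.resize(out,None,fx=.78,fy=.78))
```

```text
(no output)
```

View pics/w4o.png

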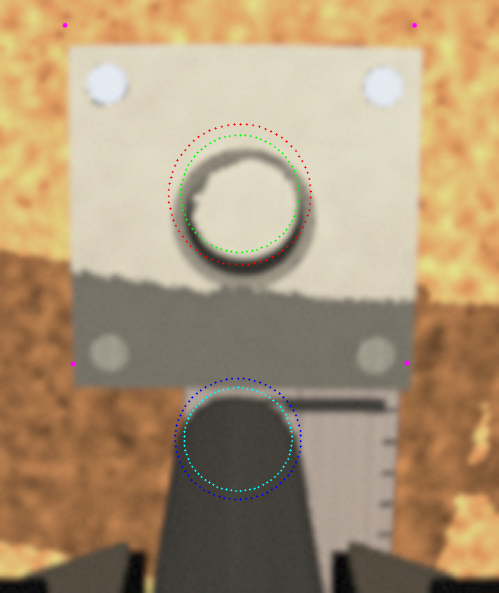

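The arm was still settling between picture and overlay, so I'm taking it again at rest.

```bash
cat > ov.py <<'E'
import cv2,sys,itertools
from h import *
def overlay(name,b,yaw,box,foot=None,sc=4,cap=True,extra=()):
    if cap:
        i=optics.camera_info('wrist'); P,R,s=tool(); I=optics.get_image('wrist')[:,:,::-1].copy()
        print('P',P,'clock',s['clock'])
        np.save('/tmp/ov.npy',{'i':i,'P':P,'R':R,'I':I},allow_pickle=True)
    else:
        d=np.load('/tmp/ov.npy',allow_pickle=True).item(); i,P,R,I=d['i'],d['P'],d['R'],d['I']
    x0,y0,x1,y1=box
    out=cv2.resize(I[y0:y1,x0:x1],None,fx=sc,fy=sc,interpolation=cv2.INTER_CUBIC)
    def pt(X,col,r=1):
        u=projw(i,X); cv2.circle(out,(int((u[0]-x0+.5)*sc),int((u[1]-y0+.5)*sc)),r,col,-1)
    def draw(c,r,ax,col):
        for t in np.linspace(0,2*np.pi,72): pt(c+r*(np.cos(t)*ax[0]+np.sin(t)*ax[1]),col)
    b=np.asarray(b); draw(b,.0185,np.eye(3),(0,0,255)); draw(b-[0,0,.003],.0155,np.eye(3),(0,255,0))
    c,sn=np.cos(yaw),np.sin(yaw); S=np.array([[c,-sn,0],[sn,c,0],[0,0,1]])
    for x,y in itertools.product((-.045,.045),repeat=2): pt(b+S@[x,y,0],(255,0,255),3)
    for e in extra: pt(S@np.array(e)+[b[0],b[1],0],(0,200,255),3)
    if foot is not None:
        f=P+R@np.array(foot); draw(f,.014,R.T,(255,0,0)); draw(f,.012,R.T,(255,255,0))
    cv2.imwrite('pics/'+name,out)
E
python3 - <<'E'
from ov import *
overlay('w5o.png',[.553,.2105,.045],-1.184,(250,110,390,260),[0,0,.1027])
E
```

```text
P [0.5712 0.1645 0.2033] clock 8.2833
```

View pics/w5o.png

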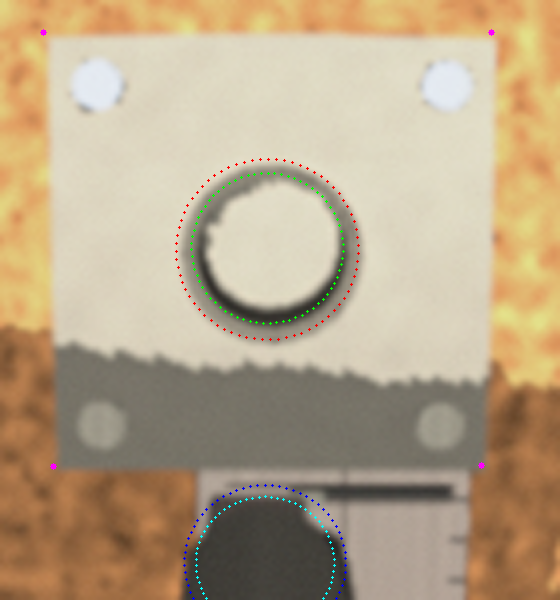

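Run:
```python
from ov import *
overlay('w5p.png',[.5541,.2103,.045],-1.184,(250,110,390,310),[0,0.0005,.1027],sc=3,cap=False)
print(go([.5541,.2103,.2],.387))
P,R,s=tool();print(P,R)
```

```text
([array([0.0488, 0.0012, 0.0036]), np.float64(-0.07520403369697704), 'other +-180'], 't', 8.3333)
[0.5714 0.1646 0.2036] [[-0.3762  0.9265  0.0007]
 [ 0.9265  0.3762  0.0002]
 [-0.0001  0.0008 -1.    ]]
```

View pics/w5p.png

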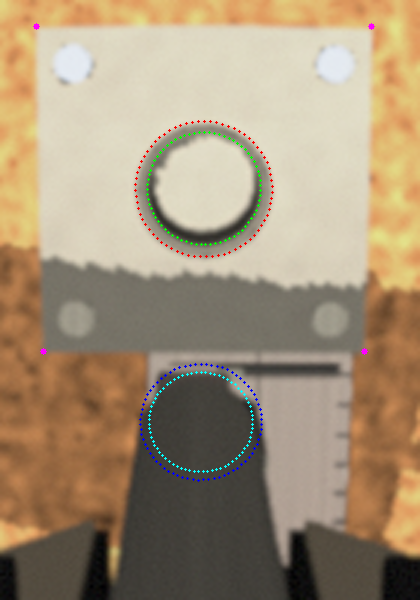

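The overlay fits the block, the bore and the foot to under a millimetre. Moving over the bore, then down to just above the rim.

```bash
python3 -m creep '[{"translation":[0.02,0.0002,0],"rot":[0,0,0],"jaw":0.02},{"translation":[0.02,0.0002,0],"rot":[0,0,0],"jaw":0.02},{"translation":[0.0088,0,0],"rot":[0,0,0],"jaw":0.02},{"translation":[0,0,0.02],"rot":[0,0,0],"jaw":0.02},{"translation":[0,0,0.02],"rot":[0,0,0],"jaw":0.02},{"translation":[0,0,0.006],"rot":[0,0,0],"jaw":0.02},{"translation":[0,0,0],"rot":[0,0,0],"jaw":0.02},{"translation":[0,0,0],"rot":[0,0,0],"jaw":0.02},{"translation":[0,0,0],"rot":[0,0,0],"jaw":0.02},{"translation":[0,0,0],"rot":[0,0,0],"jaw":0.02}]'
python3 - <<'E'
from ov import *
overlay('w6.png',[.5541,.2103,.045],-1.184,(250,200,390,340),[0,0.0008,.1027])
print(go([.5541,.2103,.155],.387), tool()[2]['force'])
im('scene','s6.png')
E
```

```text
clock: 9.17
position: [0.554, 0.2112, 0.158]
ee_rot: [1.752, 2.607, 0.003]
force: [0.1, 1.2, -3.2]
width: 0.297
P [0.554  0.2112 0.158 ] clock 9.1667
([array([-0.0009, -0.0001,  0.0028]), np.float64(0.015896479128301166), 'other +-180'], 't', 9.2167) [ 0.0968  0.0676 -2.6384]
```

View pics/w6.png

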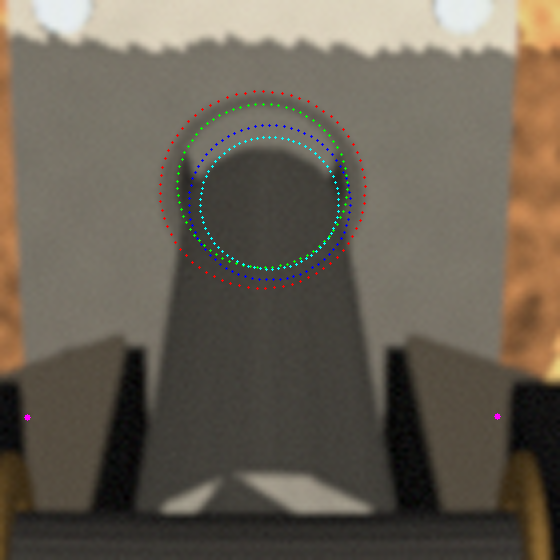

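View pics/s6.png

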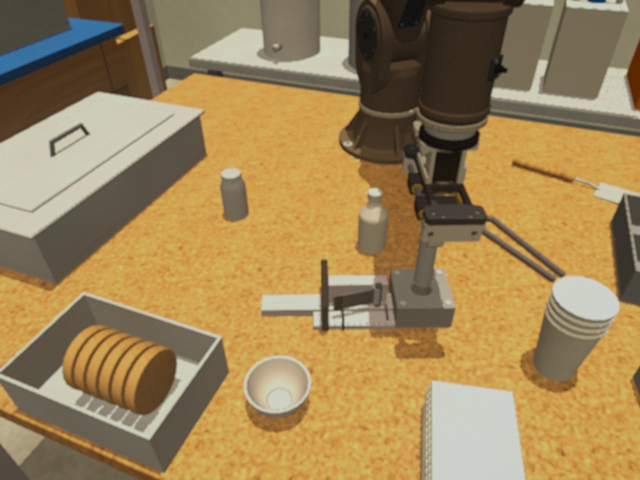

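The foot (arc top at (266,148) in the zoom) sits inside the chamfer ring. The small offsets are well within the 3 mm chamfer. Lowering in stages and watching the force.

```bash
python3 -m creep '[{"translation":[0,0.0003,0.005],"rot":[0,0,0],"jaw":0.02},{"translation":[0,0,0.004],"rot":[0,0,0],"jaw":0.02},{"translation":[0,0,0.004],"rot":[0,0,0],"jaw":0.02},{"translation":[0,0,0.004],"rot":[0,0,0],"jaw":0.02},{"translation":[0,0,0],"rot":[0,0,0],"jaw":0.02}]'
python3 - <<'E'
from ov import *
overlay('w7.png',[.5541,.2103,.045],-1.184,(250,200,390,340),[0,0.0,.1027])
print(go([.5541,.2103,.111],.387), tool()[2]['force'])
E
```

```text
clock: 9.68
position: [0.5528, 0.2111, 0.1385]
ee_rot: [-1.751, -2.607, 0.002]
force: [0.1, -0.3, -2.7]
width: 0.3
P [0.5528 0.2111 0.1385] clock 9.6833
([array([-0.0012,  0.0007,  0.028 ]), np.float64(0.03722533611190215), 'other +-180'], 't', 9.7333) [-0.3521  0.2848 -2.7635]
```

View pics/w7.png

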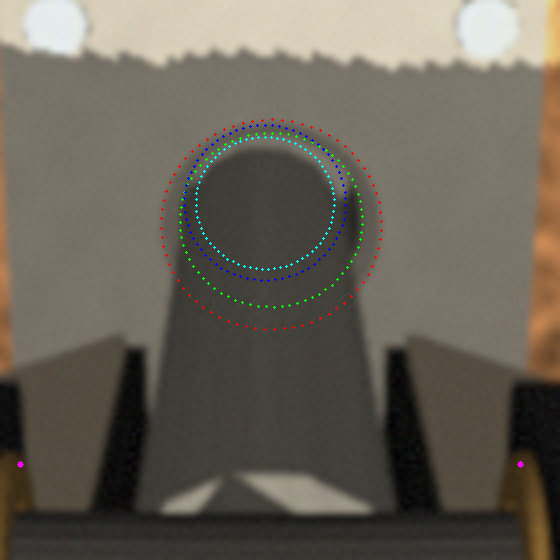

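The foot is already about 9 mm into the bore with no added force. The gap shows on the right at (352,215), so I shift slightly and go on down.

```bash
python3 -m creep '[{"translation":[-0.0005,0.0007,0.003],"rot":[0,0,0],"jaw":0.02},{"translation":[0,0,0.006],"rot":[0,0,0],"jaw":0.02},{"translation":[0,0,0.006],"rot":[0,0,0],"jaw":0.02},{"translation":[0,0,0.006],"rot":[0,0,0],"jaw":0.02},{"translation":[0,0,0.003],"rot":[0,0,0],"jaw":0.02},{"translation":[0,0,0],"rot":[0,0,0],"jaw":0.02},{"translation":[0,0,0],"rot":[0,0,0],"jaw":0.02}]'
python3 - <<'E'
from ov import *
print(go([.5541,.2103,.1097],.387), tool()[2]['force'],tool()[0])
E
```

```text
clock: 10.32
position: [0.5542, 0.211, 0.1154]
ee_rot: [-1.752, -2.607, 0.001]
force: [-0.1, 0.4, -2.9]
width: 0.298
([array([-0.0006, -0.0003,  0.0057]), np.float64(0.02937648031236506), 'other +-180'], 't', 10.3167) [-0.1095  0.3646 -2.8887] [0.5542 0.211  0.1154]
```

```bash
python3 -m creep '[{"translation":[0,0,0.002],"rot":[0,0,0],"jaw":0.02},{"translation":[0,0,0.002],"rot":[0,0,0],"jaw":0.02},{"translation":[0,0,0.002],"rot":[0,0,0],"jaw":0.02},{"translation":[0,0,0],"rot":[0,0,0],"jaw":0.02},{"translation":[0,0,0],"rot":[0,0,0],"jaw":0.02}]'
python3 - <<'E'
from ov import *
print(tool()[2]['force'],tool()[0])
E
```

```text
clock: 10.73
position: [0.5545, 0.2112, 0.1098]
ee_rot: [1.752, 2.607, 0.001]
force: [0.4, -0.4, -1.9]
width: 0.298
[ 0.4138 -0.42   -1.9043] [0.5545 0.2112 0.1098]
```

Fully down, with the foot at about 7 mm and the force eased. Releasing.

```bash
python3 -m creep '[{"translation":[0,0,0],"rot":[0,0,0],"jaw":0.0918},{"translation":[0,0,0],"rot":[0,0,0],"jaw":0.0918},{"translation":[0,0,0],"rot":[0,0,0],"jaw":0.0918},{"translation":[0,0,0],"rot":[0,0,0],"jaw":0.0918},{"translation":[0,0,0],"rot":[0,0,0],"jaw":0.0918},{"translation":[0,0,-0.02],"rot":[0,0,0],"jaw":0.0918},{"translation":[0,0,-0.03],"rot":[0,0,0],"jaw":0.0918},{"translation":[0,0,-0.035],"rot":[0,0,0],"jaw":0.0918},{"translation":[0,0,-0.025],"rot":[0,0,0],"jaw":0.0918},{"translation":[-0.03,0,0],"rot":[0,0,0],"jaw":0.0918},{"translation":[-0.03,0,0],"rot":[0,0,0],"jaw":0.0918},{"translation":[0,0,0],"rot":[0,0,0],"jaw":0.0918}]'
python3 - <<'E'
from ov import *
overlay('w8.png',[.5541,.2103,.045],-1.184,(220,60,420,300),None,sc=2.5)
print(go([.5541,.2103,.2],.387), tool()[2]['force'],tool()[2]['width'])
E
```

```text
clock: 11.73
position: [0.5793, 0.1487, 0.2209]
ee_rot: [1.759, 2.598, -0.001]
force: [-0.3, -0.7, -0.1]
width: 0.996
P [0.5793 0.1487 0.2209] clock 11.7333
([array([ 0.0636, -0.0005,  0.0203]), np.float64(-0.28778300895014297), 'other +-180'], 't', 11.7833) [-1.4001  0.7733 -1.0603] 0.9962988050999534
```

View pics/w8.png

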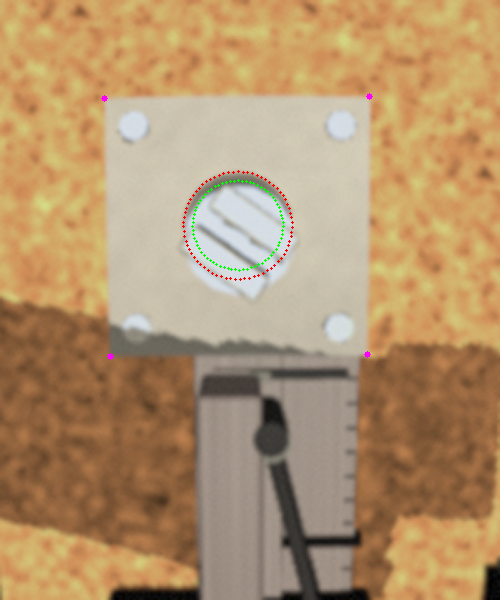

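The post stands free in the bore. Pointer bar at (340,209) and mark at (352,276) in full-picture pixels, both in clear view. Measuring them in the stand frame.

```bash
cat > st.py <<'E'
from h import *
B=np.array([.5541,.2103,0]);YAW=-1.184
S=np.array([[np.cos(YAW),-np.sin(YAW),0],[np.sin(YAW),np.cos(YAW),0],[0,0,1]])
def st(i,uv,z): return S.T@(onplane(i,uv,z,True)-B)
def prof(I,i,ys,z,x0,x1):
    """mean brightness along stand x at height z averaged over stand y list"""
    import cv2
    xs=np.arange(x0,x1,.0003);g=cv2.cvtColor(I,cv2.COLOR_BGR2GRAY).astype(np.float32);acc=0
    for y in ys:
        uv=np.array([projw(i,S@np.array([x,y,z])+B) for x in xs],np.float32)
        acc=acc+cv2.remap(g,uv[:,0:1],uv[:,1:2],cv2.INTER_LINEAR)[:,0]
    return xs,acc/len(ys)
E
python3 - <<'E'
from st import *
d=np.load('/tmp/ov.npy',allow_pickle=True).item();i=d['i']
for uv,z in (((331,209.2),.018),((345,209.2),.018),((352,276),.013),((361,275.6),.013)): print(st(i,uv,z))
for n,ys,z,a,b in (('ptr',(.028,.032,.036),.018,.03,.09),('mark',(.036,.04,.044),.013,.09,.16)):
    xs,v=prof(d['I'],i,ys,z,a,b); k=v.argmin(); w=np.clip((np.median(v)-20)-v,0,None); w[abs(xs-xs[k])>.005]=0
    print(n,xs[k],(w*xs).sum()/w.sum(),v[k],np.median(v))
E
```

```text
[0.057 0.015 0.018]
[0.057  0.0284 0.018 ]
[0.1268 0.037  0.013 ]
[0.1265 0.0462 0.013 ]
ptr 0.056700000000000146 0.056792931983378175 59.340496 151.08545
mark 0.1583999999999988 0.15676034696849925 7.4290366 145.00032
```

Pointer x = 57 mm, mark x = 126.7 mm, so the needed extension is 69.7 mm. That is inside 40–80 mm, and the foot face should sit at 150 mm now. Going down between block and foot at stand x = 125 mm.

```bash
python3 -m creep '[{"translation":[-0.029,-0.0005,0],"rot":[0,0,0],"jaw":0.0918},{"translation":[-0.0295,0,0],"rot":[0,0,0],"jaw":0.0918},{"translation":[0,0,0],"rot":[0,0,0],"jaw":0.0918},{"translation":[0,0,0.03],"rot":[0,0,0],"jaw":0.0918},{"translation":[0,0,0.035],"rot":[0,0,0],"jaw":0.0918},{"translation":[0,0,0.025],"rot":[0,0,0],"jaw":0.0918},{"translation":[0,0,0],"rot":[0,0,0],"jaw":0.0918},{"translation":[0,0,0],"rot":[0,0,0],"jaw":0.0918}]'
python3 - <<'E'
from ov import *
from st import *
overlay('w9.png',[.5541,.2103,.045],-1.184,(160,40,480,360),None,sc=1.8,extra=[(.13675,0,.042),(.14975,0,.042),(.14975,.055,.062),(.14975,-.055,.062),(.26,.017,.016),(.26,-.017,.016)])
P,R,s=tool();print(S.T@(P-B),s['force'],go([.5541,.2103,.2],.387)[0][1])
E
```

```text
clock: 12.45
position: [0.5977, 0.1016, 0.129]
ee_rot: [-1.751, -2.606, 0.003]
force: [-0.1, -0.2, 0.5]
width: 0.998
P [0.5977 0.1016 0.129 ] clock 12.45
[0.1176 0.0005 0.1305] [ 0.6136 -0.2572 -0.1813] 0.04352436462662013
```

View pics/w9.png

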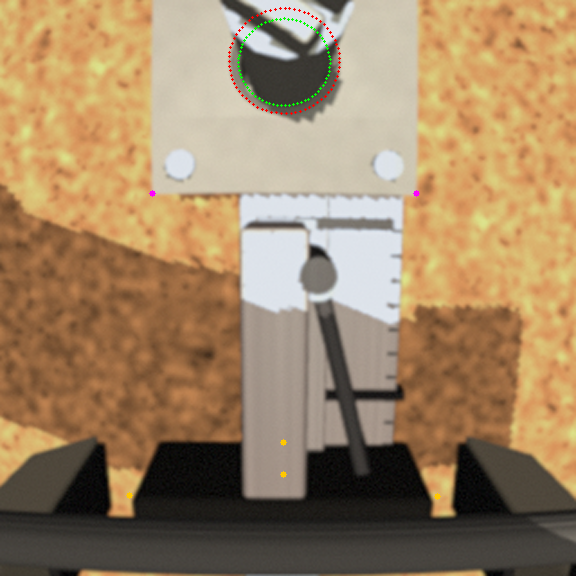

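Lever tip at (362,470) in the crop lies well inside the right finger (455). The foot matches its predicted corners and the fingers are centred. Going down to TCP height 41 mm.

```bash
python3 -m creep '[{"translation":[0,0,0.03],"rot":[0,0,0],"jaw":0.0918},{"translation":[0,0,0.03],"rot":[0,0,0],"jaw":0.0918},{"translation":[0,0,0.02],"rot":[0,0,0],"jaw":0.0918},{"translation":[0,0,0.008],"rot":[0,0,0],"jaw":0.0918},{"translation":[0,0,0],"rot":[0,0,0],"jaw":0.0918},{"translation":[0,0,0],"rot":[0,0,0],"jaw":0.0918}]'
python3 - <<'E'
from ov import *
from st import *
overlay('w10.png',[.5541,.2103,.045],-1.184,(120,0,520,360),None,sc=1.6)
P,R,s=tool();print(S.T@(P-B),s['force'],go([.5541,.2103,.2],.387)[0][1])
E
```

```text
clock: 13.0
position: [0.5999, 0.1015, 0.0434]
ee_rot: [1.751, 2.607, 0.003]
force: [0.3, 0.8, -0.3]
width: 1.0
P [0.5999 0.1015 0.0434] clock 13.0
[0.1181 0.0016 0.0438] [-0.3259  0.2359 -0.2441] 0.03364548839368808
```

View pics/w10.png

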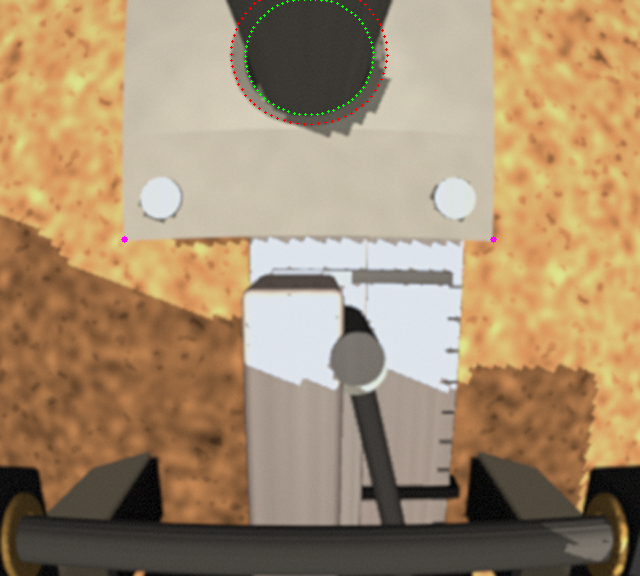

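Clear of everything: pointer at (402,277) and mark at (410,492) in the crop. Pushing out towards the mark, stopping a little short first.

```bash
python3 -m creep '[{"translation":[-0.01,-0.001,0],"rot":[0,0,0],"jaw":0.0918},{"translation":[-0.008,0,0],"rot":[0,0,0],"jaw":0.0918},{"translation":[-0.008,0,0],"rot":[0,0,0],"jaw":0.0918},{"translation":[-0.01,0,0],"rot":[0,0,0],"jaw":0.0918},{"translation":[-0.01,0,0],"rot":[0,0,0],"jaw":0.0918},{"translation":[-0.01,0,0],"rot":[0,0,0],"jaw":0.0918},{"translation":[-0.01,0,0],"rot":[0,0,0],"jaw":0.0918},{"translation":[-0.009,0,0],"rot":[0,0,0],"jaw":0.0918},{"translation":[-0.005,0,0],"rot":[0,0,0],"jaw":0.0918},{"translation":[0,0,0],"rot":[0,0,0],"jaw":0.0918},{"translation":[0,0,0],"rot":[0,0,0],"jaw":0.0918},{"translation":[0,0,0],"rot":[0,0,0],"jaw":0.0918}]'
cat > meas.py <<'E'
from ov import *
from st import *
import sys
overlay(sys.argv[1],[.5541,.2103,.045],-1.184,(220,100,460,300),None,sc=3.2)
d=np.load('/tmp/ov.npy',allow_pickle=True).item();i=d['i']
P,R,s=tool();print(S.T@(P-B),s['force'],S.T@s['force'],s['width']*.0918)
for n,ys,z,a,b in (('ptr',(.026,.028,.030),.018,.08,.16),('mark',(.038,.042,.045),.013,.1,.15)):
    xs,v=prof(d['I'],i,ys,z,a,b); k=v.argmin(); w=np.clip((np.median(v)-30)-v,0,None); w[abs(xs-xs[k])>.005]=0
    print(n,round(xs[k],4),round((w*xs).sum()/w.sum(),4),v[k],np.median(v))
E
python3 meas.py w11.png
```

```text
clock: 14.05
position: [0.6278, 0.0271, 0.0418]
ee_rot: [-1.752, -2.608, -0.0]
force: [-1.4, 2.4, 1.7]
width: 1.003
P [0.6278 0.0271 0.0418] clock 14.05
[ 0.1973 -0.0009  0.0417] [-1.0193  3.4056  0.9948] [-3.5385  0.3407  0.9948] 0.09173538072199167
ptr 0.1283 0.1277 73.197266 231.64648
mark 0.1288 0.1281 64.22884 225.36687
```

View pics/w11.png

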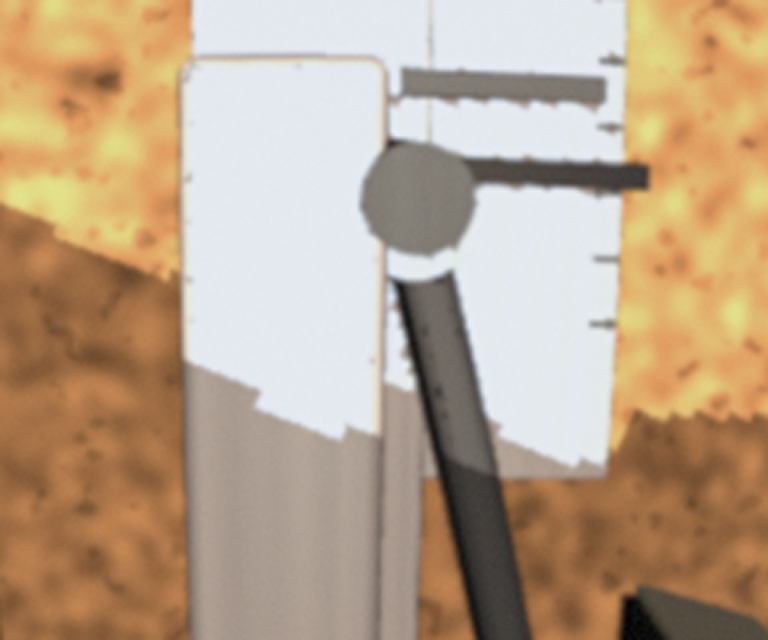

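Pointer bar at row 85, mark at row 174 in the crop. My "ptr" window caught the mark, so I'm redoing it with separate windows.

```bash
cat > meas2.py <<'E'
from st import *
d=np.load('/tmp/ov.npy',allow_pickle=True).item();i=d['i']
import sys
def bar(n,ys,z,a,b):
    xs,v=prof(d['I'],i,ys,z,a,b); dk=v<(v.min()+np.median(v))/2; k=v.argmin()
    l=k
    while l>0 and dk[l-1]: l-=1
    r=k
    while r<len(v)-1 and dk[r+1]: r+=1
    c=(xs[l]+xs[r])/2; print(n,'centre',round(c,4),'width',round(xs[r]-xs[l],4)); return c
a,b=float(sys.argv[1]),float(sys.argv[2])
p=bar('ptr',(.022,.026,.030,.034),.018,a,b); m=bar('mark',(.040,.043),.013,float(sys.argv[3]),float(sys.argv[4])); print('togo',round(m-p,4))
E
python3 meas2.py .085 .118 .12 .14
```

```text
ptr centre 0.1156 width 0.0036
mark centre 0.1281 width 0.0042
togo 0.0125
```

```bash
python3 -m creep '[{"translation":[-0.005,0.0005,0],"rot":[0,0,0],"jaw":0.0918},{"translation":[-0.005,0.0005,0],"rot":[0,0,0],"jaw":0.0918},{"translation":[-0.0018,0,0],"rot":[0,0,0],"jaw":0.0918},{"translation":[0,0,0],"rot":[0,0,0],"jaw":0.0918},{"translation":[0,0,0],"rot":[0,0,0],"jaw":0.0918},{"translation":[0,0,0],"rot":[0,0,0],"jaw":0.0918},{"translation":[0,0,0],"rot":[0,0,0],"jaw":0.0918}]';python3 meas.py w12.png; python3 meas2.py .11 .14 .115 .14
```

```text
clock: 14.68
position: [0.6328, 0.0164, 0.0414]
ee_rot: [-1.751, -2.607, 0.001]
force: [-3.3, 2.4, -0.1]
width: 1.0
P [0.6328 0.0164 0.0414] clock 14.6833
[ 0.2092 -0.0002  0.0415] [-3.4147  1.7338 -1.2274] [-2.8938 -2.5084 -1.2274] 0.09155624196732637
ptr 0.1292 0.1279 73.57877 231.86067
mark 0.1291 0.1281 72.81283 226.25945
ptr centre 0.1277 width 0.0042
mark centre 0.128 width 0.0045
togo 0.0004
```

View pics/w12.png

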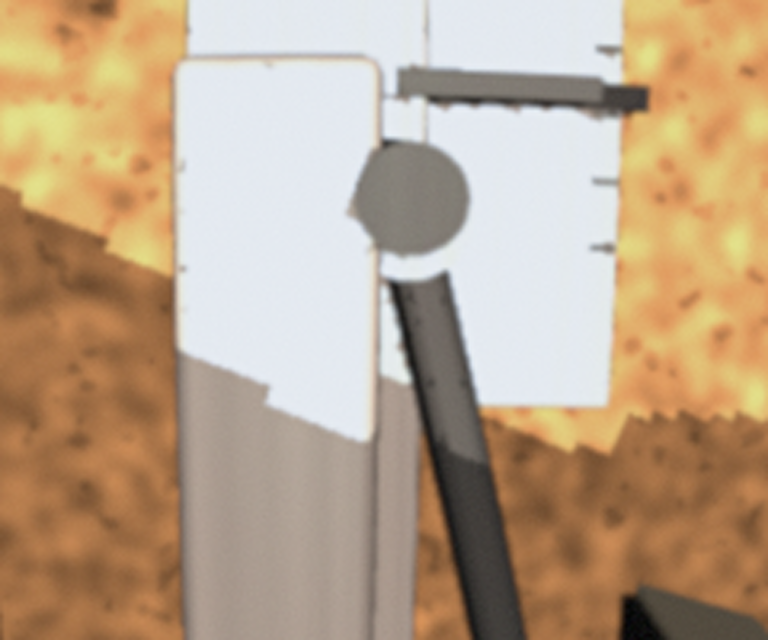

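The pointer (row 92 extrapolated at its tip) is still slightly short of the mark (row 99). After the small parallax that is about 0.6–0.8 mm to go.

```bash
python3 -m creep '[{"translation":[-0.0007,0,0],"rot":[0,0,0],"jaw":0.0918},{"translation":[0,0,0],"rot":[0,0,0],"jaw":0.0918},{"translation":[0,0,0],"rot":[0,0,0],"jaw":0.0918},{"translation":[0,0,0],"rot":[0,0,0],"jaw":0.0918}]';python3 meas.py w13.png; python3 meas2.py .11 .14 .115 .14
```

```text
clock: 15.07
position: [0.6334, 0.0157, 0.0416]
ee_rot: [-1.752, -2.607, 0.0]
force: [-4.2, 3.1, -1.4]
width: 0.999
P [0.6334 0.0157 0.0416] clock 15.0667
[0.2101 0.0001 0.0416] [-4.7729  2.5261 -2.1406] [-4.1399 -3.4674 -2.1406] 0.09206422963686958
ptr 0.1292 0.1282 114.82584 231.66667
mark 0.1291 0.1283 93.61719 226.07195
ptr centre 0.1281 width 0.0039
mark centre 0.1283 width 0.0045
togo 0.0002
```

View pics/w13.png

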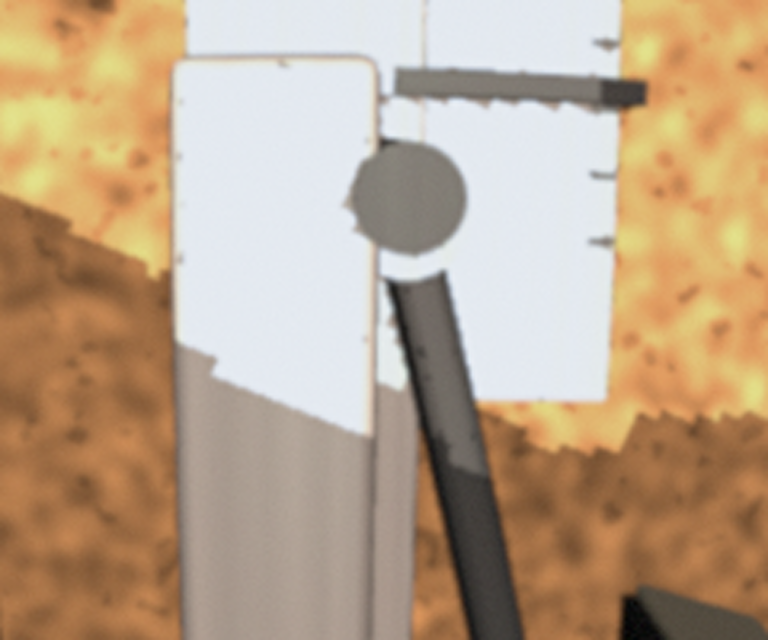

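Now pointer and mark line up (both around rows 92–93 at the tip). Squeezing lever and leg together while keeping the push.

```bash
python3 -m creep '[{"translation":[0,0,0],"rot":[0,0,0],"jaw":0.05},{"translation":[0,0,0],"rot":[0,0,0],"jaw":0.045},{"translation":[0,0,0],"rot":[0,0,0],"jaw":0.045},{"translation":[0,0,0],"rot":[0,0,0],"jaw":0.045},{"translation":[0,0,0],"rot":[0,0,0],"jaw":0.045},{"translation":[0,0,0],"rot":[0,0,0],"jaw":0.045},{"translation":[0,0,0],"rot":[0,0,0],"jaw":0.045},{"translation":[0,0,0],"rot":[0,0,0],"jaw":0.045},{"translation":[0,0,0],"rot":[0,0,0],"jaw":0.045}]' 30;python3 meas.py w14.png; python3 meas2.py .11 .14 .115 .14
```

```text
clock: 15.87
position: [0.6338, 0.0156, 0.0418]
ee_rot: [1.752, 2.607, 0.0]
force: [-2.6, 2.8, 0.4]
width: 0.494
P [0.6338 0.0156 0.0418] clock 15.8667
[0.2104 0.0003 0.0418] [-2.4191  1.9731  0.7253] [-2.7399 -1.4961  0.7253] 0.04512383116093036
ptr 0.1295 0.1283 121.84635 235.69075
mark 0.1291 0.1283 101.30599 230.65886
ptr centre 0.1283 width 0.0042
mark centre 0.1283 width 0.0045
togo 0.0001
```

View pics/w14.png

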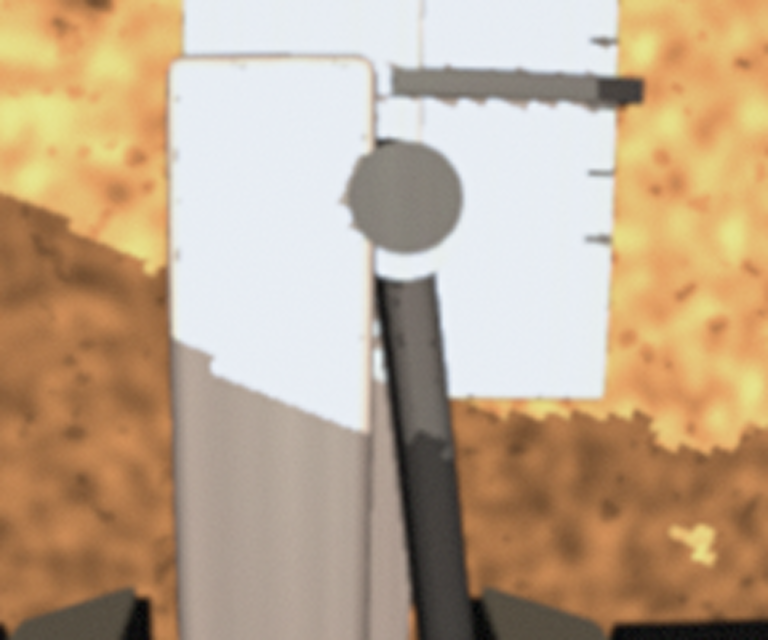

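Still aligned at half closure, with the lever following the right finger. Closing fully.

```bash
python3 -m creep '[{"translation":[0,0,0],"rot":[0,0,0],"jaw":0.02},{"translation":[0,0,0],"rot":[0,0,0],"jaw":0.02},{"translation":[0,0,0],"rot":[0,0,0],"jaw":0.02},{"translation":[0,0,0],"rot":[0,0,0],"jaw":0.02},{"translation":[0,0,0],"rot":[0,0,0],"jaw":0.02},{"translation":[0,0,0],"rot":[0,0,0],"jaw":0.02},{"translation":[0,0,0],"rot":[0,0,0],"jaw":0.02},{"translation":[0,0,0],"rot":[0,0,0],"jaw":0.02},{"translation":[0,0,0],"rot":[0,0,0],"jaw":0.02}]' 30;python3 meas.py w15.png; python3 meas2.py .11 .14 .115 .14
```

```text
clock: 16.67
position: [0.6324, 0.0149, 0.0417]
ee_rot: [-1.752, -2.606, 0.002]
force: [-8.2, 1.2, 3.7]
width: 0.292
P [0.6324 0.0149 0.0417] clock 16.6667
[ 0.2105 -0.0012  0.0417] [-8.1049  1.004   4.6341] [-3.9872 -7.1274  4.6341] 0.02665710421645636
ptr 0.1298 0.1284 115.32096 230.45605
mark 0.1291 0.1283 96.22201 224.5677
ptr centre 0.1283 width 0.0042
mark centre 0.1283 width 0.0045
togo 0.0001
```

View pics/w15.png

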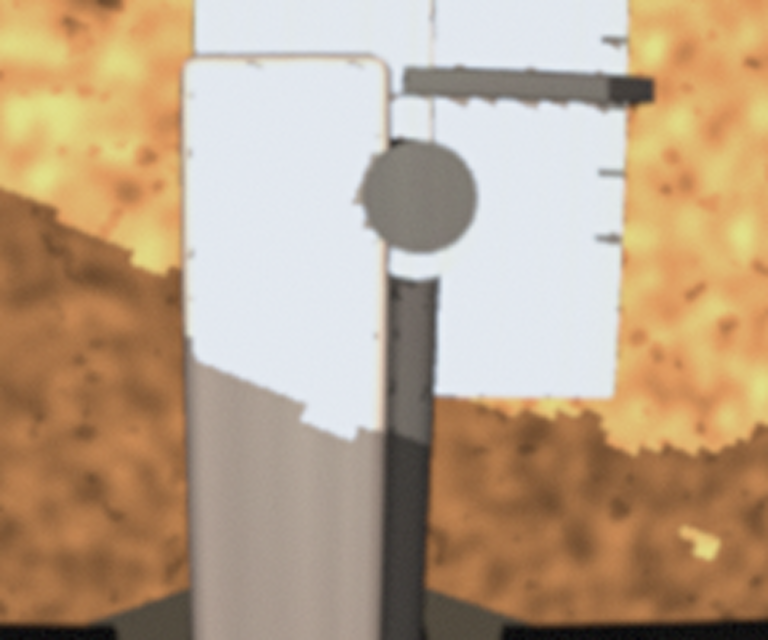

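The lever lies flat along the leg, opening about 27–28 mm. Holding a few rows, then a final numeric check of pointer against mark using edge lines, plus the overview.

```bash
python3 -m creep '[{"translation":[0,0,0],"rot":[0,0,0],"jaw":0.02},{"translation":[0,0,0],"rot":[0,0,0],"jaw":0.02},{"translation":[0,0,0],"rot":[0,0,0],"jaw":0.02},{"translation":[0,0,0],"rot":[0,0,0],"jaw":0.02},{"translation":[0,0,0],"rot":[0,0,0],"jaw":0.02},{"translation":[0,0,0],"rot":[0,0,0],"jaw":0.02}]' 30;python3 meas.py w16.png
python3 - <<'E'
from st import *
d=np.load('/tmp/ov.npy',allow_pickle=True).item();i=d['i']
for y in (.018,.022,.026,.030,.034,.036,.038,.040,.042,.044,.046,.048,.05):
  o=[y]
  for z in (.018,.013):
    xs,v=prof(d['I'],i,[y],z,.118,.14); th=160 if y<.045 else 100
    dk=np.where(v<th)[0]; o+= [round(xs[dk].min(),4),round(xs[dk].max(),4),round((xs[dk].min()+xs[dk].max())/2,4)] if len(dk) else [None]
  print(o, v.min())
im('scene','s16.png')
E
```

```text
clock: 17.22
position: [0.6324, 0.0148, 0.0417]
ee_rot: [-1.752, -2.606, 0.002]
force: [-7.6, 1.4, 4.7]
width: 0.289
P [0.6324 0.0148 0.0417] clock 17.2167
[ 0.2106 -0.0012  0.0417] [-7.6724  0.5897  4.4381] [-3.4403 -6.8831  4.4381] 0.026726021484169245
ptr 0.1298 0.1284 115.00912 230.46419
mark 0.1291 0.1283 96.27604 224.75879
[0.018, np.float64(0.1264), np.float64(0.1399), np.float64(0.1331), np.float64(0.1261), np.float64(0.1399), np.float64(0.133)] 116.63281
[0.022, np.float64(0.1264), np.float64(0.13), np.float64(0.1282), np.float64(0.1261), np.float64(0.13), np.float64(0.128)] 115.13281
[0.026, np.float64(0.1264), np.float64(0.1303), np.float64(0.1283), np.float64(0.1261), np.float64(0.1303), np.float64(0.1282)] 115.4375
[0.03, np.float64(0.1261), np.float64(0.1309), np.float64(0.1285), np.float64(0.1261), np.float64(0.1306), np.float64(0.1283)] 111.078125
[0.034, np.float64(0.1264), np.float64(0.1306), np.float64(0.1285), np.float64(0.1261), np.float64(0.1303), np.float64(0.1282)] 108.234375
[0.036, np.float64(0.1264), np.float64(0.1303), np.float64(0.1283), np.float64(0.1261), np.float64(0.1306), np.float64(0.1283)] 106.86621
[0.038, np.float64(0.1264), np.float64(0.1303), np.float64(0.1283), np.float64(0.1261), np.float64(0.13), np.float64(0.128)] 113.543945
[0.04, np.float64(0.1261), np.float64(0.1312), np.float64(0.1286), np.float64(0.1261), np.float64(0.1303), np.float64(0.1282)] 111.23242
[0.042, np.float64(0.121), np.float64(0.1309), np.float64(0.1259), np.float64(0.1207), np.float64(0.1312), np.float64(0.1259)] 101.86719
[0.044, np.float64(0.1261), np.float64(0.1312), np.float64(0.1286), np.float64(0.1207), np.float64(0.1309), np.float64(0.1258)] 61.558594
[0.046, np.float64(0.1267), np.float64(0.13), np.float64(0.1283), np.float64(0.1264), np.float64(0.1303), np.float64(0.1283)] 59.484375
[0.048, None, np.float64(0.1264), np.float64(0.1297), np.float64(0.128)] 59.625
[0.05, None, None] 147.87305
```

View pics/s16.png

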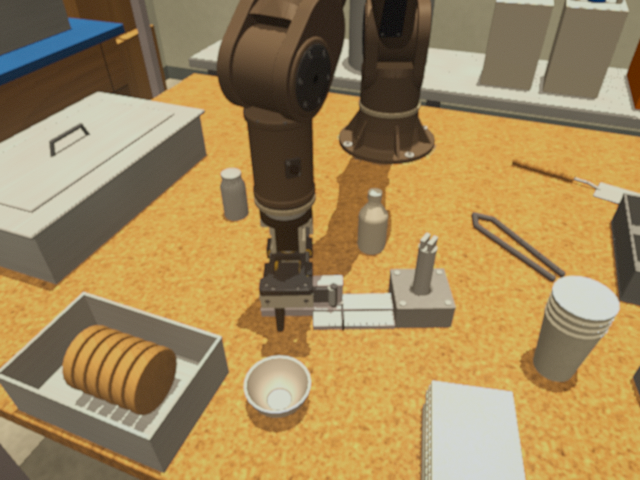

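The scene picture shows the post upright in the bore (425,265), with the shaker (234,195) and sauce bottle (372,225) unmoved. Pointer reads 128.3 mm and mark 128.2 mm. Handing in while holding the pinch.

```bash
python3 -c "
from cell import arm
print(arm.sign_off()); s=arm.observe(); print(s['clock'],s['force'],s['width'])"
```

```text
the job is handed in; nothing more can be done
None
the job is handed in; nothing more can be done
```

The job is done and handed in at about 17.3 s. The sign post stands released in the bore, and the gripper still holds the leg and shut lever pinched at the mark with a 30 N grip.

**Last checks**
- **Post:** it is upright in the bore with its foot on the bottom. My reading from the arm height puts the foot about 7 mm above the counter. The last scene picture shows it free-standing.
- **Leg:** the pointer reads 128.3 mm and the mark 128.2 mm along the rail, so they agree within measuring error. They stayed aligned while the lever was being shut.
- **Lever:** it lies flat along the leg. The fingers read a 26.7 mm opening against the stated 28 mm, which fits the gripper's readings (27.4 mm on the 28 mm post).
- **Surroundings:** the shaker and sauce bottle are where they were, and the mark was not touched.

**What disagreed**
- **Mark position:** my first measurement put the mark at 126.7 mm and later ones at about 128.2 mm. I used only the pointer and mark measured in the same picture.
- **Pointer reading:** one early automatic reading picked up the mark instead of the pointer, so I redid it.
- **Side force:** there is about 7 N sideways on the wrist in the final grip, because the gripper is roughly 1 mm off centre. I left it.

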